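Put the washed toy gear back on its splined post and hold it down

TASK

Put the loose wooden gear with the hexagonal knob back on the cross-shaped post of the toy gear board: turn it so that its raised tab points at the upright peg on the board and its splines mesh with the post, and slide it fully home so that the spring collar under it is pushed down to its stop. Leave the other toys and the spray bottle where they are. Finish while still gripping the gear by its knob and pressing it down, so that a colleague can lock it from below: do not let go.

Things in the scene. Friction and masses are not known exactly. Their poses are not given: they have to be found in the camera images.
- gear_mid (a point): Loose light-wood toy gear, lying flat, knob up: its centre, on the axis, 34 mm above its underside; x along its raised tab, z up. Disc 30 mm thick, 90 mm over 12 teeth; on top, on the axis, a hexagonal knob 32 mm across flats, 38 mm high (whole height 68 mm); its flats face along x and every 60 degrees from it. About 0.16 kg.
- gear_foot (a point): Centre of the loose gear's underside, axes as gear_mid: mouth of its blind cross-shaped bore, 24 mm deep, slots 10 mm wide and 30 mm tip to tip along x and y.
- gear_tab (a point): Outer end of the gear's raised tab, 52 mm from the gear's axis, 33 mm above its underside. The tab is a bar 10 mm wide, standing 7 mm above the disc, that runs out radially from the knob past the teeth; it is the only one.
- post_top (a point): Centre of the top of the fixed cross-shaped wooden post on the board; z up, x towards the upright peg. Splines along x and y, 7 mm thick, 27 mm tip to tip, rounded upper edges; 28 mm above the board's face (48 mm above the table). The gear fits at any quarter turn with 1.5 mm play each side; only tab to peg is right. Fully home, its underside is 22 mm below this point.
- mark (a point): Centre of the top of the upright round peg on the board, 13 mm diameter, 30 mm high above the board's face, 68 mm from the post's axis. The gear's tab, when right, ends 16 mm short of its centre.
- board: White wooden gear board 180 x 262 x 20 mm, fixed; origin on the post's axis at the table surface, x towards the peg, z up. At +y, axis 98 mm from the post, it carries a larger gear, 115 mm over its teeth, top 43 mm above the table, turning freely, set so that the loose gear's teeth mesh with it when the tab points at the peg.
- collar (a joint): Travel (m) of the grey spring collar round the foot of the post, 46 mm diameter: 0 is up (its top 14 mm above the board's face, 14 mm below the post's top), 0.008 is down at its stop. The spring needs about 3 N to start and 7 N at the stop, and lifts the gear again if it is not held down.
- small_gear: Small plain wooden gear, 66 mm over its 8 teeth, 18 mm thick, no knob; origin at the centre of its underside. Leave alone.
- car: Wooden toy car 100 x 55 x 55 mm; origin at the centre of its underside. Leave alone.
- spray: White spray bottle, 64 mm diameter, 147 mm high; origin at the centre of its underside. Leave alone.
- basket: Blue open basket with balls, 200 x 260 x 85 mm; origin at the centre of its underside. Leave alone.

How it is judged (in metres and radians):
On the way:
1. the gear is gripped and lifted clear of the table (height (world z) of gear_mid above 0.075 m and contact force between the fingers and gear above 1 N), for 0.1 s.
At the end, for the whole second after the job is handed in: The gear is on the post (axes within 3.5 mm), upright within 4 degrees, within 2 mm of fully home with the collar pushed down at least 6 of its 8 mm, the end of its tab within 22 mm of the peg's centre seen from above, the gear pressing on the board with at least 4 N and held by the fingers (horizontal distance between gear_mid and post_top below 0.0035 m and z of gear_mid in the frame of post_top below 0.014 m and value of joint collar above 0.006 m and angle between gear_mid's own z axis and vertical below 0.07 rad and horizontal distance between gear_tab and mark below 0.022 m and contact force between gear and board above 4 N and contact force between the fingers and gear above 2 N); the arm keeps its last pose, push and grip.
It fails at once if a bystander is shifted by more than 30 mm (distance of any of small_gear, car, spray, basket from where it was at the start of the episode above 0.03 m).
It also fails if it takes over 38 s, if anything falls off the work surface, if the arm or the gripper's body presses on something with over 40 N, if the wrist force passes 120 N, or if a joint passes its speed limit or range.

ROBOT

A 6-joint arm with a two-finger parallel gripper is mounted at the origin on the work surface. World frame = base frame: x ahead of the robot, y to its left, z up, the work surface at z = 0. Lengths are in mm, angles in degrees, forces in N, time in s.
With the tool pointing down it reaches from about 350 to 850 mm from the base axis. Payload 8.1 kg.
Tool frame: the origin (TCP) lies where the fingers leave the gripper's body, on its centre line; the fingertips stand 73 mm ahead of it and the grasp point (between the pads) lies 54 mm ahead of it; z points along the fingers, y is the line along which they close (so a half turn about z gives the same grasp; the last joint's range is limited). The gripper opens to 85 mm and grips with 20 to 120 N. Pads are 22 mm wide; open, the fingers measure 114 mm over their backs; the gripper's body (76 mm by 85 mm) begins 54 mm behind the grasp point. The pads swing forward as they close: fully open they stand 13 mm farther back than shut.
Start: joints at [-74.45, 7.471, 85.268, -0, 87.261, -4.893], TCP at [209.587, -562.209, 303.892] pointing down, gripper open.
Joint ranges: [-169.43, 169.43], [-51.17, 129.36], [1.28, 143.12], [-76.62, 256.62], [0, 156.53], [-152.29, 152.29]. Speed limits (degrees/s): [136.94, 136.94, 159.86, 180, 180, 180].

INTERFACE

Orientations are given as [roll, pitch, yaw] about the fixed x, y, z axes, in that order (R = Rz(yaw) Ry(pitch) Rx(roll)).
In Python, from bench import sense, optics, r gives the robot as it stands.
- The arm moves only by the tool servo_tool, never from a script. Its argument "plan" is a list that holds one entry, the list of rows, each a list of 5 numbers: the shift along the world's x, y, z in m, then the turn about the world's z in degrees, then the finger opening in m, from 0 to 0.0854. A call has 1 to 10 rows; each row shifts and turns the commanded pose from where the row before left it; what a row does not reach is not made up. A row lasts 1/10 s, in which the tool goes at most 50 mm and 8.59 degrees, less where a joint would pass 70% of its speed; a pose out of reach is approached as far as the arm can. A call is refused whole if a number of a shift passes 0.05 or a number of a turn 8.59, either way. A call with a gripper value outside its range is refused whole. The fingers move at their own pace and stop on an object; "force" is the grip in N (left out, the last holds). Time passes only in rows, so rows that do not move let the fingers close. It gives the time, the measured TCP pose, the force, the opening and the grip force at its end, in the units of the state.
- sense(): the state, without advancing time (a new reading comes with each control period).
- optics.snapshot(name): name is "scene" or "top" or "wrist"; returns a dict with "frame" (480x640x3 uint8, blue, green, red), "fx", "fy", "cx", "cy" (pixels), "dist_coeffs" ([k1, k2, p1, p2, k3] as OpenCV has them; the pictures are not rectified), "cam_to_world" (4x4, takes a point from camera to world coordinates). Camera axes: x right, y down, z forward; pixel columns grow to the right and rows downward; lengths in mm; the calibration is good to about 2 mm. A picture is of the moment at which its call begins. There is no depth.
- r.hand_in(): hands the job in; it is judged then, once.
The state is a dict: "time": time; "joint_pos": joint angles; "qd": joint speeds; "joint_efforts": joint torques, N m; "tool_pos": TCP position; "tcp_rot": TCP orientation; "ft_force": force on the tool from outside, world axes, zero at the start; "wrist_torque": the same for the moment, N m; "finger_gap": finger opening in mm; "grip_force": force on a finger pad.
Only numpy, scipy, OpenCV 4.12 (cv2) and the standard library are available. Lean on these libraries where they do the work, as an engineer would, in place of code of your own. Each camera call takes 0.05 s, during which the arm holds its last target. There are 200 camera calls.

## Working session

There is one attempt and no reset: what is moved stays moved. The work goes in short steps, Python scripts to look and compute and a tool call to move; the robot and the scene stay as the last step left them, time stands still between calls to the robot, and variables do not carry over. Pictures are saved under pics/ and viewed, at most 10 in all, crops included, and the job is handed in when it is done.

Besides the shell and the picture viewer there is one more tool, called after "Emit:" as name([rows], argument=value, ...), one row to a line, values as JSON. servo_tool: Moves the arm, as the interface text tells. Its arguments: {"type":"object","properties":{"plan":{"type":"array"},"force":{"type":"number"}},"required":["plan"]}

```bash
mkdir -p pics; ls
cat > h.py <<'E'
import numpy as np, cv2
from bench import sense, optics, r
def snap(n,f):
    s=optics.snapshot(n); cv2.imwrite('pics/'+f+'.png',s['frame'])
    np.save('pics/'+f+'.npy',s,allow_pickle=True); return s
def load(f): return np.load('pics/'+f+'.npy',allow_pickle=True).item()
def ray(s,uv,z):
    K=np.array([[s['fx'],0,s['cx']],[0,s['fy'],s['cy']],[0,0,1]]);T=np.array(s['cam_to_world'])
    p=cv2.undistortPoints(np.array(uv,float).reshape(-1,1,2),K,np.array(s['dist_coeffs']))[:,0]
    d=np.c_[p,np.ones(len(p))]@T[:3,:3].T; o=T[:3,3]
    return o+d*((z-o[2])/d[:,2])[:,None]
E
python3 - <<'E'
from h import *
a=snap('top','top0');b=snap('scene','scene0')
for s in(a,b):print(np.round(s['cam_to_world'],3),s['fx'])
print(sense())
E
```

```text
pics
[[ 1.500000e-02 -9.900000e-01  1.390000e-01  4.000390e+02]
 [-1.000000e+00 -1.800000e-02 -2.000000e-02  5.924700e+01]
 [ 2.300000e-02 -1.390000e-01 -9.900000e-01  1.375309e+03]
 [ 0.000000e+00  0.000000e+00  0.000000e+00  1.000000e+00]] 495.8840532133306
[[ 4.660000e-01  7.140000e-01 -5.220000e-01  1.210038e+03]
 [ 8.850000e-01 -3.840000e-01  2.640000e-01 -2.711230e+02]
 [-1.200000e-02 -5.850000e-01 -8.110000e-01  1.014548e+03]
 [ 0.000000e+00  0.000000e+00  0.000000e+00  1.000000e+00]] 459.7943272661914
{'time': 0.1, 'joint_pos': array([-7.44481144e+01,  7.51100849e+00,  8.53229959e+01,  1.42257620e-03,
        8.72615525e+01, -4.89546614e+00]), 'qd': array([ 0.06445652, -0.1085491 , -0.13900529, -0.08894565, -0.09114873,
        0.02177421]), 'joint_efforts': array([ 2.34117644e-03, -5.70954788e+01, -5.01939225e+01, -1.08240138e-04,
        8.16558022e-03,  2.61249062e-05]), 'tool_pos': array([ 209.51201641, -561.8351367 ,  302.94727781]), 'tcp_rot': array([-1.79904913e+02, -9.57029229e-03,  2.04472746e+01]), 'ft_force': array([-0.0662527 , -0.00727033, -0.56943318]), 'wrist_torque': array([0.02302041, 0.00896846, 0.00755222]), 'grip_force': 0.0, 'finger_gap': 85.55662744676354}
```

View pics/top0.png

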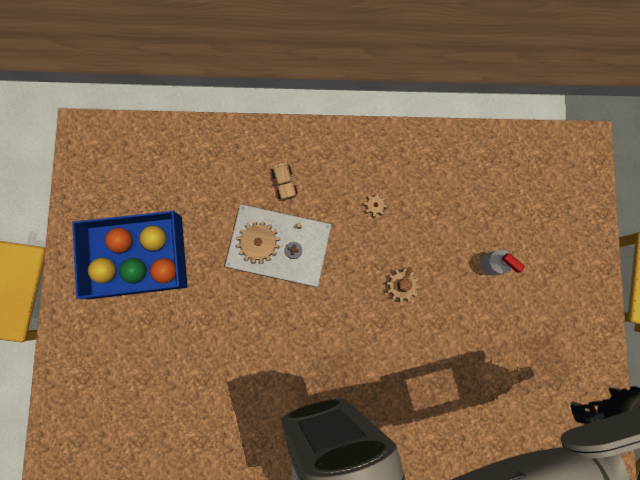

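View pics/scene0.png

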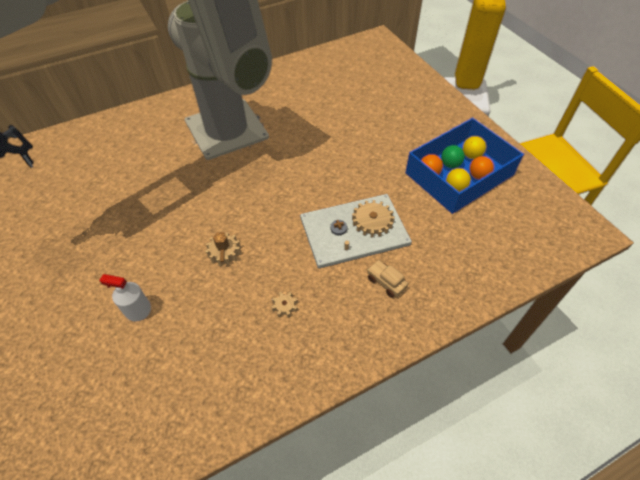

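The top view shows the loose gear with its knob at about (405,285) and its tab toward (408,270). The post is at (293,250), the peg at (298,226) and the big gear at (258,242). The scene view agrees: knob (221,240), post (339,227), peg (347,245).

Run:
```python
from h import *
s=load('top0');t=load('scene0')
for n,a,b,z in [('knob',(405,284),(221,238),68),('tab',(408.5,269),(235,0),33),('post',(293,250),(339,227),48),('peg',(298.5,225.5),(347,244),50),('big',(258,242),(373,215),43)]:
    print(n,ray(s,[a],z).round(0),ray(t,[b],z).round(0))
```

```text
knob [[ 464. -184.   68.]] [[ 468. -180.   68.]]
tab [[ 507. -200.   33.]] [[-713.  321.   33.]]
post [[552. 114.  48.]] [[567. 111.  48.]]
peg [[618. 101.  50.]] [[626. 102.  50.]]
big [[572. 209.  43.]] [[571. 215.  43.]]
```

Emit:
servo_tool([
  [[0.025,0.037,0,-1,0.085],[0.025,0.037,0,-1,0.085],[0.025,0.037,0,-1,0.085],[0.025,0.037,0,-1,0.085],[0.025,0.037,0,-1,0.085],[0.025,0.037,0,-1,0.085],[0.025,0.037,0,-1,0.085],[0.025,0.037,0,-1,0.085],[0.025,0.037,0,-1,0.085],[0.025,0.037,0,-1,0.085]],
])

```text
time: 1.1
tool_pos: [460.1, -190.4, 303.6]
tcp_rot: [-180.0, 0.0, 10.4]
ft_force: [0.4, -1.1, -0.5]
finger_gap: 84.5
grip_force: 0.0
```

Run:
```python
from h import *
s=snap('wrist','w1');print(np.round(s['cam_to_world'],3),s['fx'],s['cx'],s['cy']);q=sense();print(q['time'],q['tool_pos'],q['tcp_rot'],q['ft_force'])
```

```text
[[ 1.79000e-01 -9.45000e-01 -2.74000e-01  5.27228e+02]
 [-9.84000e-01 -1.72000e-01 -5.00000e-02 -1.78210e+02]
 [ 1.00000e-03  2.78000e-01 -9.61000e-01  3.73151e+02]
 [ 0.00000e+00  0.00000e+00  0.00000e+00  1.00000e+00]] 357.4223702295858 322.6596068790444 237.7124562699469
1.15 [ 462.95078247 -185.294337    303.60678585] [-1.79810645e+02 -1.41311828e-01  1.05324730e+01] [-0.37799933  4.40354096 -1.09250853]
```

View pics/w1.png

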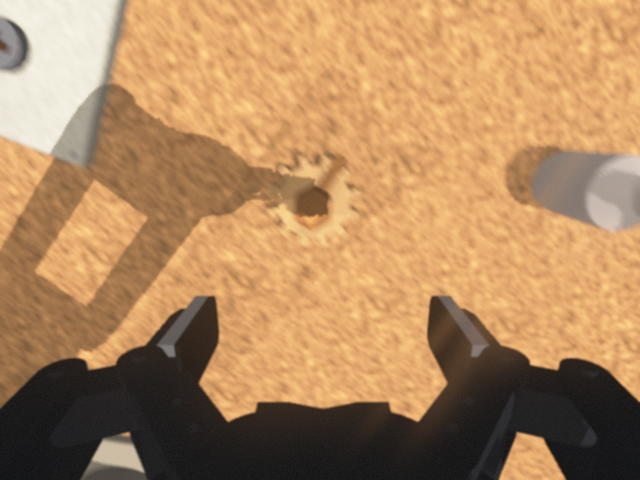

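The wrist view shows the gear's knob at about (313,200), with the tab running up and right to (341,163). I'll enlarge this area.

Run:
```python
from h import *
s=load('w1');c=s['frame'][140:260,250:380]
cv2.imwrite('pics/w1c.png',cv2.resize(c,None,fx=5,fy=5,interpolation=cv2.INTER_CUBIC)[:600])
k=ray(s,[(314,198)],68);t=ray(s,[(341,163)],33);print(k,t)
g=cv2.cvtColor(s['frame'],cv2.COLOR_BGR2GRAY);print(g[200,290:350:3])
```

```text
[[ 474.03409119 -180.47258156   68.        ]] [[ 504.98506194 -199.87311415   33.        ]]
[140 127 104  87  87  89  87  91  90  88  91  88  92 141 167 195 199 199
 200 196]
```

View pics/w1c.png

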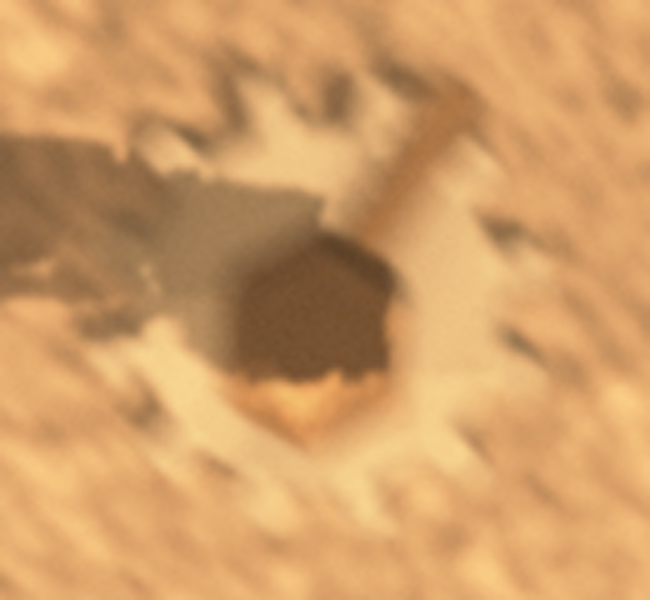

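The crop shows the knob's hexagon spanning roughly (297–329, 187–229). One flat pair faces left and right, and half of it is in shadow. The picture is blurred by motion, so I'll go lower, settle and look again.

Emit:
servo_tool([
  [[0.001,0,-0.04,0,0.085],[0.002,0,-0.04,0,0.085],[0,0,0,0,0.085],[0,0,0,0,0.085]],
])

```text
time: 1.55
tool_pos: [461.9, -192.1, 223.7]
tcp_rot: [-179.9, 0.1, 10.4]
ft_force: [-0.2, 0.0, 1.1]
finger_gap: 85.1
grip_force: 0.0
```

Run:
```python
from h import *
s=snap('wrist','w2');q=sense();print(q['time'],q['tool_pos'],q['tcp_rot'],q['ft_force'])
cv2.imwrite('pics/w2c.png',cv2.resize(s['frame'][130:330,200:440],None,fx=3,fy=3,interpolation=cv2.INTER_CUBIC))
```

```text
1.6 [ 462.85980227 -192.67898489  225.3818342 ] [ 1.79967997e+02 -3.90609326e-02  1.04270119e+01] [ 0.65063721  0.35094262 -0.30626481]
```

View pics/w2c.png

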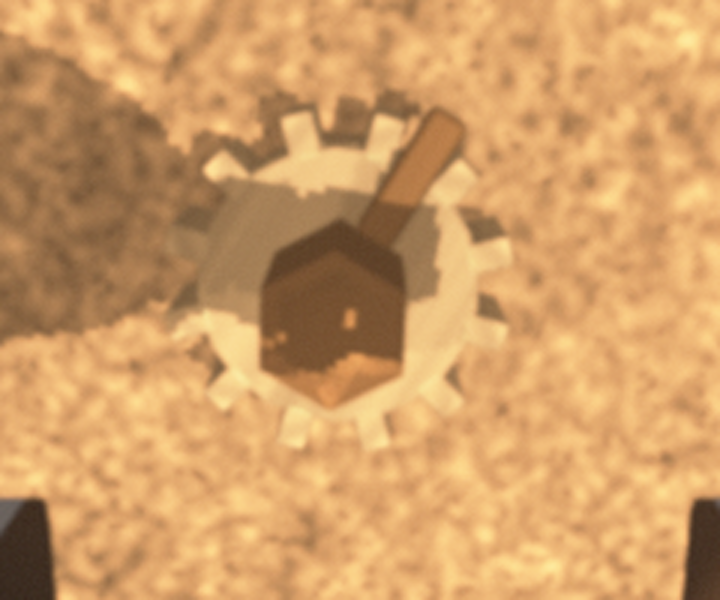

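The gear is sharp now. The knob top's vertices in the crop are at about (262,290), (335,248), (404,290), (402,370), (332,408) and (262,368), and the tab end's centre is near (450,116).

Run:
```python
from h import *
s=load('w2')
P=np.array([(262,290),(335,248),(404,290),(402,370),(332,408),(262,368),(450,116)])/3+[200,130]
v=ray(s,P[:6],68);t=ray(s,P[6:],33)[0];c=v.mean(0);d=(v-c)[:,:2]
a=np.degrees(np.arctan2(d[:,1],d[:,0]))
print(c,np.hypot(*d.T).round(1),a.round(1),(a%60).round(1),t,np.hypot(*(t-c)[:2]),np.degrees(np.arctan2(*(t-c)[[1,0]])))
```

```text
[ 461.70000427 -184.173378     68.        ] [17.7 18.3 17.9 17.8 18.3 18.1] [  69.8    8.4  -49.5 -111.  -170.8  129.6] [ 9.8  8.4 10.5  9.   9.2  9.6] [ 508.88620949 -203.30891365   33.        ] 50.91862810450329 -22.07414908196008
```

Emit:
servo_tool([
  [[-0.001,0.008,-0.04,-1,0.085],[0,0,-0.04,0,0.085],[0,0,-0.027,0,0.085],[0,0,-0.01,0,0.085],[0,0,0,0,0.02],[0,0,0,0,0.02],[0,0,0,0,0.02],[0,0,0,0,0.02],[0,0,0,0,0.02],[0,0,0,0,0.02]],
], force=60)

```text
time: 2.6
tool_pos: [463.1, -185.0, 109.1]
tcp_rot: [179.9, -0.2, 9.4]
ft_force: [-1.0, -0.5, 8.4]
finger_gap: 31.3
grip_force: 60.8
```

Emit:
servo_tool([
  [[0,0,0.03,0,0.02],[0,0,0.04,0,0.02],[0,0.02,0.03,1,0.02],[0.003,0.04,0,2,0.02],[0.005,0.045,0,2,0.02],[0.006,0.045,0,2,0.02],[0.006,0.045,0,2,0.02],[0.006,0.045,0,1,0.02],[0,0.035,0,0,0.02],[0,0,0,0,0.02]],
])

```text
time: 3.6
tool_pos: [487.3, 94.6, 207.4]
tcp_rot: [-179.9, -0.1, 19.7]
ft_force: [-0.2, -0.6, -1.2]
finger_gap: 31.2
grip_force: 59.9
```

Emit:
servo_tool([
  [[0,0,0,0,0.02],[0,0,0,0,0.02],[0,0,0,0,0.02]],
])

```text
time: 3.9
tool_pos: [487.7, 89.6, 207.0]
tcp_rot: [180.0, 0.0, 19.3]
ft_force: [-0.8, 0.1, -0.8]
finger_gap: 31.1
grip_force: 59.9
```

Run:
```python
from h import *
s=snap('wrist','w3');q=sense();print(q['time'],q['tool_pos'],q['tcp_rot'],q['ft_force'],q['finger_gap'])
```

```text
3.95 [487.6950744   89.60827437 206.97515492] [ 1.79986197e+02 -3.70118113e-03  1.93409960e+01] [-0.42766551 -0.58673873 -1.41532326] 30.90995023446694
```

View pics/w3.png

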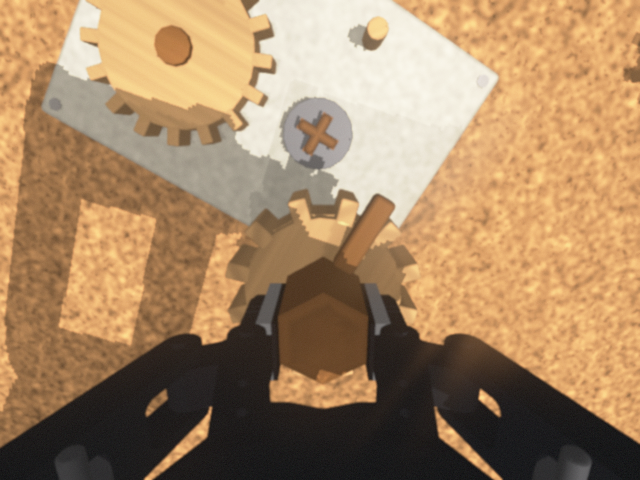

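The wrist view shows the post's cross at about (318,133), the peg top at (378,27) and the big gear's hub at (173,45). The held gear's knob top is centred near (324,337), and its tab end is near (383,198).

Run:
```python
from h import *
s=load('w3');f=s['frame'];hsv=cv2.cvtColor(f,cv2.COLOR_BGR2HSV)
m=np.zeros(f.shape[:2],np.uint8);m[100:168,285:352]=(hsv[100:168,285:352,1]>90)*255
ys,xs=np.nonzero(m);print('cross',len(xs),xs.mean(),ys.mean(),xs.min(),xs.max(),ys.min(),ys.max())
cv2.imwrite('pics/w3c.png',np.hstack([cv2.resize(f[95:172,280:357],None,fx=5,fy=5,interpolation=2),cv2.resize(f[0:77,330:407],None,fx=5,fy=5,interpolation=2)]))
cv2.imwrite('pics/w3c.png',np.vstack([cv2.imread('pics/w3c.png')]))
```

```text
cross 749 316.931909212283 133.63818424566088 297 337 113 154
```

View pics/w3c.png

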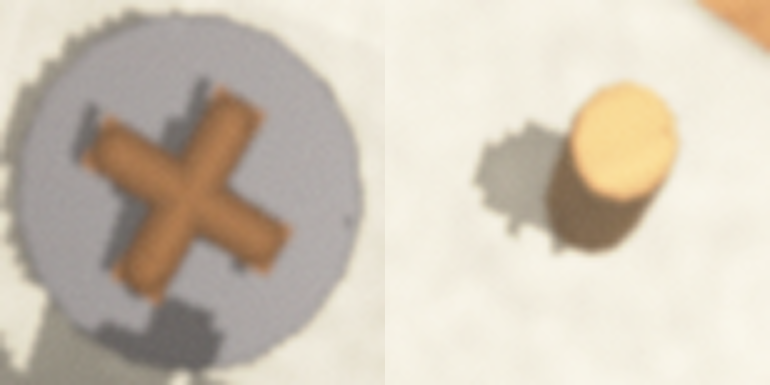

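The crops put the cross centre at about (317.6,133.8), with arm ends at crop (238,101), (138,284), (95,140) and (280,252). The peg top is at (378,28).

Run:
```python
from h import *
s=load('w3')
E=ray(s,np.array([(238,101),(138,284),(95,140),(280,252)])/5+[280,95],48)
post=ray(s,[(317.6,133.8)],48)[0];peg=ray(s,[(378,28)],50)[0]
ang=lambda d:np.degrees(np.arctan2(d[1],d[0]))
print(post,peg,np.hypot(*(peg-post)[:2]),ang(peg-post),ang(E[0]-E[1]),ang(E[2]-E[3])-90)
for z in(166,169,172):
  k=ray(s,[(323.7,336.5)],z)[0];t=ray(s,[(385,198)],z-35)[0];print(k,t,np.hypot(*(t-k)[:2]),ang(t-k))
```

```text
[551.32964041 115.33714664  48.        ] [617.41717956 101.86842692  50.        ] 67.44604689924087 -11.519194594687049 -10.47973546703666 -11.05823373085056
[487.86656051  89.59351448 166.        ] [536.7042655   79.86755783 131.        ] 49.796743479158934 -11.263014961623986
[489.60551983  90.21437785 169.        ] [537.01816032  80.53960045 134.        ] 48.389666208966815 -11.533145324544146
[491.34447915  90.83524122 172.        ] [537.33205514  81.21164308 137.        ] 46.98372895777615 -11.819449090394109
```

Emit:
servo_tool([
  [[0.03,0.012,0,0,0.02],[0.0335,0.0135,0,0,0.02],[0,0,0,0,0.02],[0,0,-0.03,0,0.02],[0,0,-0.014,0,0.02],[0,0,0,0,0.02],[0,0,0,0,0.02],[0,0,0,0,0.02]],
])

```text
time: 4.75
tool_pos: [551.7, 116.1, 164.3]
tcp_rot: [180.0, -0.1, 19.4]
ft_force: [0.2, 0.0, -0.3]
finger_gap: 31.1
grip_force: 60.0
```

Emit:
servo_tool([
  [[0,0,-0.003,0,0.02],[0,0,-0.003,0,0.02],[0,0,-0.002,0,0.02],[0,0,0,0,0.02],[0,0,0,0,0.02]],
])

```text
time: 5.25
tool_pos: [551.2, 116.3, 154.9]
tcp_rot: [180.0, -0.0, 19.5]
ft_force: [0.5, 0.2, -0.5]
finger_gap: 31.1
grip_force: 60.1
```

Emit:
servo_tool([
  [[0,0,-0.002,0,0.02],[0,0,-0.002,0,0.02],[0,0,-0.001,0,0.02],[0,0,0,0,0.02],[0,0,0,0,0.02]],
])

```text
time: 5.75
tool_pos: [551.4, 116.2, 149.9]
tcp_rot: [180.0, -0.0, 19.4]
ft_force: [3.4, -1.3, -2.7]
finger_gap: 30.9
grip_force: 59.8
```

Emit:
servo_tool([
  [[0.001,-0.0005,-0.001,0,0.02],[0,0,-0.002,0,0.02],[0,0,-0.002,0,0.02],[0,0,0,0,0.02],[0,0,0,0,0.02]],
])

```text
time: 6.25
tool_pos: [551.8, 115.8, 144.6]
tcp_rot: [-180.0, 0.0, 19.4]
ft_force: [-0.8, -0.3, -1.3]
finger_gap: 31.5
grip_force: 59.9
```

Emit:
servo_tool([
  [[0,0,-0.002,0,0.02],[0,0,-0.002,0,0.02],[0,0,-0.002,0,0.02],[0,0,-0.002,0,0.02],[0,0,0,0,0.02],[0,0,0,0,0.02]],
])

```text
time: 6.85
tool_pos: [552.2, 115.9, 137.1]
tcp_rot: [-180.0, -0.0, 19.4]
ft_force: [-2.4, 1.1, 5.0]
finger_gap: 31.6
grip_force: 60.7
```

Emit:
servo_tool([
  [[-0.0005,0,-0.002,0,0.02],[0,0,-0.002,0,0.02],[0,0,-0.001,0,0.02],[0,0,0,0,0.02],[0,0,0,0,0.02]],
])

```text
time: 7.35
tool_pos: [552.4, 115.9, 135.0]
tcp_rot: [180.0, -0.1, 19.5]
ft_force: [-11.7, -1.4, 26.1]
finger_gap: 30.9
grip_force: 63.8
```

Emit:
servo_tool([
  [[-0.001,0,0,0,0.02],[0,0,0,0,0.02],[0,0,0,0,0.02],[0,0,0,0,0.02]],
])

```text
time: 7.75
tool_pos: [552.0, 115.9, 135.0]
tcp_rot: [179.9, -0.2, 19.4]
ft_force: [-7.1, -1.8, 22.4]
finger_gap: 31.2
grip_force: 63.0
```

Run:
```python
from h import *
s=snap('wrist','w4');q=sense();print(q['time'],q['tool_pos'],q['tcp_rot'],q['ft_force'],q['wrist_torque'])
b=snap('scene','s4')
cv2.imwrite('pics/w4c.png',np.hstack([s['frame'][:400,130:530],cv2.resize(b['frame'][170:290,290:410],(400,400),interpolation=2)]))
```

```text
7.8 [552.03988813 115.91207436 135.01997024] [179.94456765  -0.19576136  19.44774733] [-7.04687555 -1.72356966 22.92992067] [-0.19240039  1.37876181 -0.01621011]
```

View pics/w4c.png

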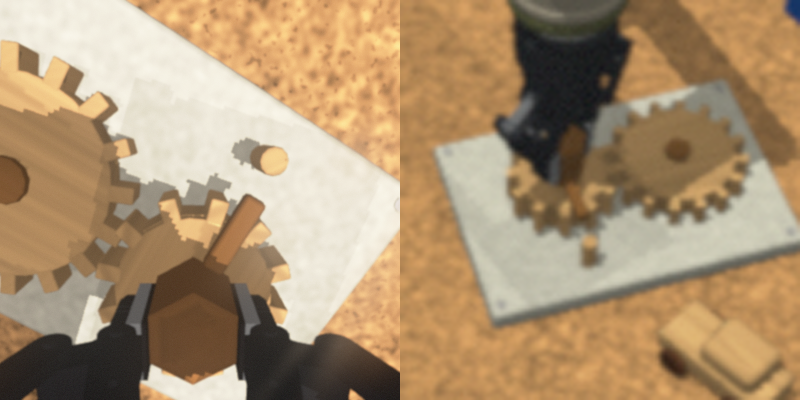

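The tab points at the peg, with its end near (255,200) in the crop and the peg top at (272,160). The teeth mesh, and the knob hasn't slipped in the fingers. The tool stopped hard at TCP z = 135 mm, which puts the underside at about 26 mm (fully home), with about 22 N of push.

```bash
python3 -c "
from h import *
print(r.hand_in())"
```

```text
the job is handed in; nothing more can be done
None
```

The gear is on the post with its tab pointing at the peg, seated at its stop by my height and force readings. I handed it in at about 8 s, still gripped at about 60 N and pressed down with about 22 N; the judge's result wasn't shown.

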